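# Tap-centre a bone-dry bowl on the banding wheel and seat the trimming spinner

### The job

The upside-down dry clay bowl stands off-centre on the banding wheel: tap it very gently (at most 8 N) with the fingertips, first from the side where it stands out and then from the opposite side, until it is centred on the wheel to within about 2 mm; it is fragile, so never grip, lift or knock it. Then set the trimming spinner cap-up in the middle of the bowl's foot ring, press it down firmly, with 13 to 15 N, for a second (never over 18 N) and let go, leaving the bowl centred and the other things undisturbed.

Things in the scene. Friction and masses are not known exactly. Their poses are not given: they have to be found in the camera images.
- wheel: Banding wheel (potter's hand turntable): fixed dark base 174 mm across on screw feet, with a neck carrying a flat round aluminium head, 250 mm diameter, 13 mm thick, with grooves at radii 20, 40, 60, 83, 100, 115 mm. Origin: underside of the base casting, on the axis, 0 to 8 mm above the table. The base does not turn; the bowl's start offset from the axis is within 45 degrees of this frame's +x.
- wheel_axis (a point): The centre mark: the point of the wheel's axis on the top face of the head, 105 to 113 mm above the table (as the feet are screwed out), 105 mm above the wheel's origin.
- wheel_head (a joint): Turning of the wheel's head about its vertical axis (rad, any number of turns), on a ball bearing with a light drag of 0.015 N m: a push on the bowl whose line misses the axis by more than about 4 to 9 mm turns head and bowl instead of sliding the bowl. Its angle does not matter.
- bowl: Fragile bone-dry red clay bowl, loose, upside down on the wheel's head, 0.35 to 0.6 kg. Round, 150 mm outside diameter, side upright to 24 mm above the head, then curving in to the foot. Origin: on its axis at the lower rim. Starts 13 to 27 mm off-centre; slides on the head at about 1.7 to 4.2 N. Fingers may press on it with at most 8 N: touch and push it no faster than 20 mm/s.
- bowl_foot (a point): Centre of the floor inside the bowl's foot ring, on top of the bowl, 70 mm above the wheel's head. The foot ring around it is 93 mm outside and 80 mm inside diameter and stands 7 mm above this floor.
- tool_board: Fixed plain wooden board, 240 by 220 mm, lying on the table right of the wheel; its flat top stands 4 to 12 mm above the table. The spinner, the jar and the lid stand on it. Origin: centre of its top face.
- spinner: Trimming spinner, loose, 0.12 kg, on a wooden board right of the wheel: black disc 60 mm diameter, 10 mm thick, and on it an upright round aluminium cap 36 mm diameter; 26 mm tall overall. Origin: centre of its underside. Grasp it by the cap, fingertips about 6 mm above the disc. It rests on the floor in the bowl's foot ring; all is stiff, so lower the last millimetres at 4 mm/s or slower.
- jar: Bystander: closed white underglaze jar, 58 mm diameter, 60 mm tall, near the spinner; origin under its centre.
- puck: Bystander: red clay jar lid, 62 mm disc 12 mm thick with a small waisted knob, 33 mm tall overall, near the spinner; origin under its centre. Not the spinner, whose cap is a plain wide metal cylinder.
- loop_tool: Bystander: double-ended wooden loop tool, 206 mm long along its x, 16 mm thick, lying beside the spinner; origin under its middle.
- rib: Bystander: flat wooden rib, 100 by 52 mm, 7 mm thick; origin under its middle.
- cup_a: Bystander: tapered clay cup 82 mm wide, 110 mm tall, beyond the wheel; origin under its centre.
- cup_b: Bystander: tapered clay cup 82 mm wide, 110 mm tall, beyond the wheel; origin under its centre.
Not all that is in view belongs to the job. What is shaped like the spinner but pink, purple or turquoise is not meant.

How it is judged:
On the way, in this order (a step that is already met when the one before it is completed fails the run):
1. the fingers tap the bowl on the side where it stands out (contact force between the fingers and bowl above 0.5 N and x of the grasp point in the frame of wheel above 0.02 m), for 0.04 s.
2. the fingers tap the bowl on the opposite side (contact force between the fingers and bowl above 0.5 N and x of the grasp point in the frame of wheel below -0.02 m), for 0.04 s.
3. the bowl is centred on the wheel within 2.5 mm with the fingers off it (horizontal distance between bowl and wheel_axis below 0.0025 m and contact force between the fingers and bowl below 0.05 N and linear speed of bowl below 0.005 m/s), for 0.2 s.
4. the spinner, inside the foot ring, is pressed down on the bowl with more than 11 N for half a second (contact force between spinner and bowl above 11 N and z of spinner in the frame of bowl below 0.0725 m and horizontal distance between spinner and bowl below 0.012 m), for 0.5 s.
At the end, for the whole second after the job is handed in: The bowl lies flat on the wheel's head with its axis within 2.5 mm of the wheel's axis, and the spinner lies flat and cap-up on the floor inside the foot ring, within 8 mm of the bowl's axis; both at rest and let go (horizontal distance between bowl and wheel_axis below 0.0025 m and z of bowl in the frame of wheel_axis below 0.003 m and angle between bowl's own z axis and vertical below 0.04 rad and horizontal distance between spinner and bowl below 0.008 m and z of spinner in the frame of bowl between 0.067 and 0.0725 m and angle between spinner's own z axis and vertical below 0.05 rad and linear speed of each of bowl, spinner below 0.01 m/s); the robot touches nothing.
It fails at once if the fingers or arm press on the bowl with more than 8 N (contact force between any of the fingers, the arm and bowl above 8 N).
It fails at once if the spinner is pressed on the bowl with more than 18 N (contact force between spinner and bowl above 18 N).
It fails at once if the bowl is lifted off the wheel's head by more than 5 mm or tipped (z of bowl in the frame of wheel_axis above 0.005 m or angle between bowl's own z axis and vertical above 0.1 rad).
It fails at once if a bystander is moved by more than 15 mm (distance of any of jar, puck, loop_tool, rib, cup_a, cup_b from where it was at the start of the episode above 0.015 m).
It also fails if it takes over 72 s, if anything falls off the work surface, if the arm or the gripper's body presses on something with over 40 N, if the wrist force passes 120 N, or if a joint passes its speed limit or range.

### The arm

A 6-joint arm with a two-finger parallel gripper is mounted at the origin on the work surface. World frame = base frame: x ahead of the robot, y to its left, z up, the work surface at z = 0. Lengths are in m, angles in rad, forces in N, time in s.
With the tool pointing down it reaches from about 0.35 to 0.975 m from the base axis. Payload 4.9 kg.
Tool frame: the origin (TCP) lies on the mounting face of the last link; the fingertips stand 173 mm ahead of it and the grasp point (between the pads) lies 155 mm ahead of it (tcp_to_grasp is the distance from the TCP to the grasp point, in m); z points along the fingers, y is the line along which they close (so a half turn about z gives the same grasp; the last joint's range is limited). The gripper opens to 85 mm and grips with 20 to 120 N. Pads are 22 mm wide; open, the fingers measure 114 mm over their backs; the gripper's body (76 mm by 85 mm) begins 54 mm behind the grasp point. The pads swing forward as they close: fully open they stand 13 mm farther back than shut.
Start: joints at [-1.397, 0.053, 1.613, -0, 1.476, -0.119], TCP at [0.18, -0.598, 0.405] pointing down, gripper open.
Joint ranges: [-3.01, 3.01], [-1.01, 2.22], [0.06, 2.58], [-1.02, 4.17], [0.09, 2.62], [-3.14, 3.14]. Speed limits (rad/s): [2.57, 2.57, 3.14, 3.14, 3.14, 3.14].

### API

Orientations are given as a rotation vector (axis times angle).
In Python, from station import get_obs, get_image, calibration, finish_job, tcp_to_grasp gives the robot as it stands. The module is installed in compiled form; this text tells all that it offers.
- The arm moves only by the tool arm_command, never from a script. Its argument "plan" is a list that holds one entry, the list of rows, each a list of 6 numbers: the shift along the tool's x, y, z in cm, then the turn, a rotation vector about the tool's x, y, z in rad. A call has 1 to 12 rows; each row is the pose to reach, as a shift and turn from the pose commanded when the call began, along the tool's axes at that moment; what a row does not reach only later rows make up. A row lasts 1/12 s, in which the tool goes at most 41.7 mm and 7.16 degrees, less where a joint would pass 70% of its speed; a pose out of reach is approached as far as the arm can. A call with a gripper value outside its range is refused whole. "gripper" is the closure, from -1 (fully open) to 1 (shut), set as the call begins (left out, the last holds). The fingers move at their own pace and stop on an object; "force" is the grip in N (left out, the last holds). Time passes only in rows, so rows that repeat a pose let the fingers close. It gives the time, the measured TCP pose, the force, the opening and the grip force at its end, in the units of the state.
- get_obs(): the state, without advancing time (a new reading comes with each control period).
- get_image(name): name is "scene" or "top" or "wrist"; returns (picture, depth): 384x512x3 uint8, blue, green, red; 384x512 float32, m along the optical axis (not along the pixel's ray), 0 where there is no reading.
- calibration(name): a dict with "fx", "fy", "cx", "cy" (pixels), "pose" (4x4, takes a point from camera to world coordinates). Camera axes: x right, y up, looking along -z (the intrinsics and any distortion apply to the point x, -y, -z); pixel columns grow to the right and rows downward; lengths in m; the calibration is good to about 2 mm. A picture is of the moment at which its call begins: read the wrist's pose just before it. calibration takes no time and is no camera call; for the wrist camera it gives the pose at the moment of the call.
- finish_job(): hands the job in; it is judged then, once.
The state is a dict: "t": time; "q": joint angles; "dq": joint speeds; "effort": joint torques, N m; "tool_pos": TCP position; "tool_rot": TCP orientation; "contact_force": force on the tool from outside, world axes, zero at the start; "wrist_torque": the same for the moment, N m; "opening": finger opening in m; "grip_force": force on a finger pad.
Only numpy, scipy, OpenCV 4.12 (cv2) and the standard library are available. Lean on these libraries where they do the work, as an engineer would, in place of code of your own. Each camera call takes 0.05 s, during which the arm holds its last target. There are 200 camera calls.

## Working session

There is one attempt and no reset: what is moved stays moved. The work goes in short steps, Python scripts to look and compute and a tool call to move; the robot and the scene stay as the last step left them, time stands still between calls to the robot, and variables do not carry over. Pictures are saved under pics/ and viewed, at most 10 in all, crops included, and the job is handed in when it is done.

Besides the shell and the picture viewer there is one more tool, called after "Request:" by a JSON object that holds its "api" and its "payload". arm_command: Moves the arm, as the interface text tells. Its arguments: {"type":"object","properties":{"plan":{"type":"array"},"gripper":{"type":"number"},"force":{"type":"number"}},"required":["plan"]}

```bash
mkdir -p pics; ls; python3 - <<'E'
from station import *
import cv2, numpy as np
o=get_obs(); print({k:np.round(v,3).tolist() for k,v in o.items()}, tcp_to_grasp)
ims=[]
for n in ("scene","top"):
    im,d=get_image(n); c=calibration(n); np.savez(f"{n}0.npz",im=im,d=d,**c); ims.append(im)
    print(n,{k:np.round(v,3).tolist() for k,v in c.items()}, (d>0).mean())
cv2.imwrite("pics/a.png",cv2.resize(np.vstack(ims),(512,768))[:, :])
cv2.imwrite("pics/scene0.png",ims[0]);cv2.imwrite("pics/top0.png",ims[1])
E
```

```text
pics
{'t': 0.0, 'q': [-1.397, 0.053, 1.614, 0.0, 1.476, -0.119], 'dq': [-0.002, 0.001, 0.0, 0.002, 0.001, -0.001], 'effort': [-0.001, -39.368, -37.018, -0.0, 0.007, -0.0], 'tool_pos': [0.18, -0.598, 0.403], 'tool_rot': [-3.106, -0.458, 0.0], 'contact_force': [-0.139, -0.124, -0.159], 'wrist_torque': [-0.018, -0.016, 0.042], 'grip_force': 0.0, 'opening': 0.085} 0.1547
scene {'fx': 485.86, 'fy': 485.86, 'cx': 258.851, 'cy': 194.323, 'pose': [[0.652, -0.433, 0.622, 1.42], [0.758, 0.396, -0.519, -0.743], [-0.021, 0.81, 0.586, 0.937], [0.0, 0.0, 0.0, 1.0]]} 0.9868062337239584
top {'fx': 397.914, 'fy': 397.914, 'cx': 253.773, 'cy': 190.052, 'pose': [[0.0, 0.995, -0.095, 0.446], [-1.0, -0.0, -0.001, -0.025], [-0.001, 0.095, 0.995, 1.392], [0.0, 0.0, 0.0, 1.0]]} 0.9959055582682291
```

View pics/top0.png

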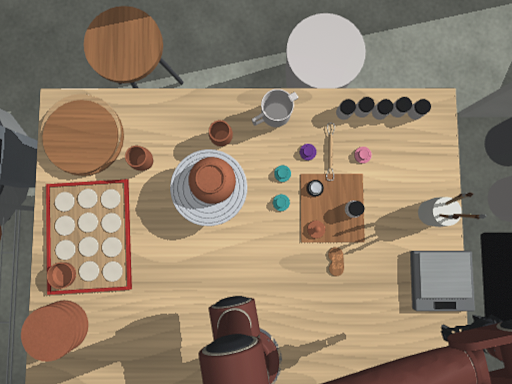

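View pics/scene0.png

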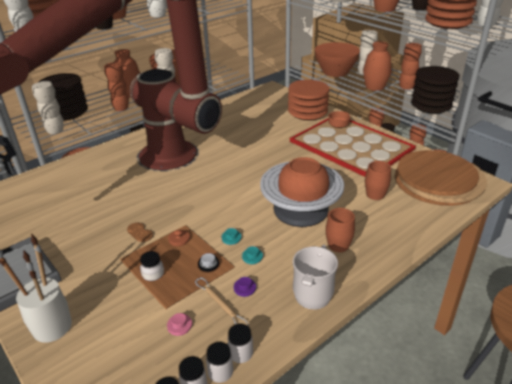

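The top view shows the wheel at (209,187), the bowl on it at about (212,180), and the spinner with its silver cap at (315,187). The jar is at (355,209), the lid at (314,230), the loop tool at (330,150) and the rib at (336,262). Next I'll compute the positions.

```bash
cat > h.py <<'E'
import numpy as np, cv2
from station import *
def grab(n):
    c=calibration(n); im,d=get_image(n); return im,d,c
def cloud(d,c):
    v,u=np.mgrid[0:d.shape[0],0:d.shape[1]]
    p=np.stack([(u-c['cx'])/c['fx']*d,-(v-c['cy'])/c['fy']*d,-d],-1)
    return p@c['pose'][:3,:3].T+c['pose'][:3,3]
def ray(uv,c,z):
    uv=np.atleast_2d(uv).astype(float)
    r=np.stack([(uv[:,0]-c['cx'])/c['fx'],-(uv[:,1]-c['cy'])/c['fy'],-np.ones(len(uv))],-1)@c['pose'][:3,:3].T
    o=c['pose'][:3,3]; return o+r*((z-o[2])/r[:,2])[:,None]
def fit(p,it=8,R=None,tol=.004):
    p=np.asarray(p)[:,:2]; k=np.ones(len(p),bool)
    for _ in range(it):
        q=p[k]; s=np.linalg.lstsq(np.c_[2*q,np.ones(len(q))],(q**2).sum(1),rcond=None)[0]
        c=s[:2]; r=np.sqrt(s[2]+c@c)
        e=abs(np.hypot(*(p-c).T)-r); k=e<max(tol,np.median(e)*1.2)
    if R is not None:
        from scipy.optimize import least_squares
        c=least_squares(lambda c:np.hypot(*(p[k]-c).T)-R,c,loss='soft_l1',f_scale=.001).x
    return c,r,k.sum(),e[k].std()
E
python3 - <<'E'
from h import *
for n in("top","scene"):
    z=np.load(n+"0.npz"); im,d=z['im'],z['d']; P=cloud(d,z)
    g=np.hypot(P[...,0]-.45,P[...,1]-.1)<.2
    if n=="top":
        zz=P[...,2][g]; h,b=np.histogram(zz,np.arange(0,.25,.005)); print([(round(x,3),int(y)) for x,y in zip(b,h) if y>20])
    m=g&(P[...,2]>.09)&(P[...,2]<.125)
    zh=np.median(P[...,2][m]); print(n,"head z",zh)
    M=(g&(P[...,2]>zh-.008)).astype(np.uint8)
    ct=max(cv2.findContours(M,cv2.RETR_EXTERNAL,cv2.CHAIN_APPROX_NONE)[0],key=cv2.contourArea)[:,0]
    print("head",fit(ray(ct,z,zh),tol=.003))
    m=g&(P[...,2]>zh+.0735)&(P[...,2]<zh+.085); q=P[m]; print("ring",len(q),q[:,2].mean(), fit(q),q[:,:2].mean(0))
    # board things
    hsv=cv2.cvtColor(im,cv2.COLOR_BGR2HSV)
    if n=="top":
        for nm,uv in dict(spinner=(315,187),jar=(355,209),lid=(314,230),board=(331,215),tealA=(283,173),tealB=(281,202)).items():
            print(nm,P[uv[1]-1:uv[1]+2,uv[0]-1:uv[0]+2].reshape(-1,3).mean(0).round(4))
        b=P[195:235,300:360,2]; print("board z",np.median(b))
        print("table", np.median(P[270:300,200:300,2]))
E
```

```text
[(np.float64(0.0), 2602), (np.float64(0.005), 147), (np.float64(0.1), 354), (np.float64(0.105), 1418), (np.float64(0.11), 371), (np.float64(0.14), 34), (np.float64(0.145), 64), (np.float64(0.15), 53), (np.float64(0.155), 76), (np.float64(0.16), 126), (np.float64(0.165), 159), (np.float64(0.17), 270), (np.float64(0.175), 482), (np.float64(0.18), 228), (np.float64(0.185), 64)]
top head z 0.10761035414425257
head (array([0.56624363, 0.12437396]), np.float64(0.11483357379219516), np.int64(108), np.float64(0.001849191460589728))
ring 226 0.1839436824540355 (array([0.5973496 , 0.11156795]), np.float64(0.04303160386728985), np.int64(182), np.float64(0.000995113735813305)) [0.59603477 0.11128996]
spinner [ 0.5866 -0.2341  0.0292]
jar [ 0.5092 -0.361   0.0647]
lid [ 0.4393 -0.2284  0.0303]
board [ 0.4912 -0.2922  0.0043]
tealA [ 0.6361 -0.1247  0.0232]
tealB [ 0.5352 -0.1171  0.0242]
board z 0.006101162632283996
table -0.0007899765188424945
scene head z 0.1081606398906213
head (array([0.57827676, 0.11910146]), np.float64(0.12132568071251697), np.int64(101), np.float64(0.0030476189807195834))
ring 156 0.18436397484073697 (array([0.60214987, 0.1086935 ]), np.float64(0.04277157884976981), np.int64(130), np.float64(0.0010606014119472992)) [0.6027035  0.10903598]
```

```bash
python3 - <<'E'
from h import *
from scipy.spatial.transform import Rotation as R
for n in("top","scene"):
    z=np.load(n+"0.npz"); im,d=z['im'],z['d']; P=cloud(d,z)
    g=np.hypot(P[...,0]-.578,P[...,1]-.119)<.15
    zh=np.median(P[...,2][g&(P[...,2]>.09)&(P[...,2]<.125)])
    M=(g&(P[...,2]>zh-.006)).astype(np.uint8)
    ct=max(cv2.findContours(M,cv2.RETR_EXTERNAL,cv2.CHAIN_APPROX_NONE)[0],key=cv2.contourArea)[:,0]
    print(n,zh,"head",fit(ray(ct,z,zh),tol=.002))
    m=g&(P[...,2]>zh+.0735); print("ring",fit(P[m]))
o=get_obs(); T=np.eye(4); T[:3,:3]=R.from_rotvec(o['tool_rot']).as_matrix(); T[:3,3]=o['tool_pos']
c=calibration("wrist"); print(T.round(3)); print((np.linalg.inv(T)@c['pose']).round(4),c['fx'],c['cx'],c['cy'])
E
```

```text
top 0.1075680161185123 head (array([0.57748622, 0.12507722]), np.float64(0.12338190593052618), np.int64(211), np.float64(0.00047830103483739587))
ring (array([0.59727288, 0.11156157]), np.float64(0.04308381054849866), np.int64(181), np.float64(0.0009696527327019281))
scene 0.10799703584483844 head (array([0.58275035, 0.12170602]), np.float64(0.12441478547812913), np.int64(128), np.float64(0.0005359409809959158))
ring (array([0.60214118, 0.10861704]), np.float64(0.04280957803056595), np.int64(132), np.float64(0.0010647178376724164))
[[ 0.957  0.289 -0.     0.18 ]
 [ 0.289 -0.957  0.002 -0.598]
 [ 0.    -0.002 -1.     0.404]
 [ 0.     0.     0.     1.   ]]
[[-7.000e-04  9.505e-01  3.109e-01  8.100e-02]
 [ 1.000e+00  7.000e-04  2.000e-04  5.000e-04]
 [-1.000e-04  3.109e-01 -9.505e-01  3.140e-02]
 [ 0.000e+00  0.000e+00  0.000e+00  1.000e+00]] 300.79883072161084 252.72343457948855 188.9933142855998
```

Request:
{"api": "arm_command", "payload": {"plan": [[[62.2,-53.6,-14.7,0,0,-2.25],[62.2,-53.6,-14.7,0,0,-2.25],[62.2,-53.6,-14.7,0,0,-2.25],[62.2,-53.6,-14.7,0,0,-2.25],[62.2,-53.6,-14.7,0,0,-2.25],[62.2,-53.6,-14.7,0,0,-2.25],[62.2,-53.6,-14.7,0,0,-2.25],[62.2,-53.6,-14.7,0,0,-2.25],[62.2,-53.6,-14.7,0,0,-2.25],[62.2,-53.6,-14.7,0,0,-2.25],[62.2,-53.6,-14.7,0,0,-2.25],[62.2,-53.6,-14.7,0,0,-2.25]]], "gripper": 0}}

```text
t: 1.1
tool_pos: [0.4451, -0.1811, 0.4929]
tool_rot: [-1.954, -2.46, 0.0]
contact_force: [1.1, -0.8, 0.6]
opening: 0.0426
grip_force: 0.0
```

Request:
{"api": "arm_command", "payload": {"plan": [[[22.9,23.4,-5.7,0,0,-0.743],[22.9,23.4,-5.7,0,0,-0.743],[22.9,23.4,-5.7,0,0,-0.743],[22.9,23.4,-5.7,0,0,-0.743],[22.9,23.4,-5.7,0,0,-0.743],[22.9,23.4,-5.7,0,0,-0.743],[22.9,23.4,-5.7,0,0,-0.743],[22.9,23.4,-5.7,0,0,-0.743],[22.9,23.4,-5.7,0,0,-0.743],[22.9,23.4,-5.7,0,0,-0.743],[22.9,23.4,-5.7,0,0,-0.743],[22.9,23.4,-5.7,0,0,-0.743]]]}}

```text
t: 2.1
tool_pos: [0.6221, 0.0909, 0.5494]
tool_rot: [-0.939, -2.997, 0.001]
contact_force: [-0.5, -0.7, -0.7]
opening: 0.0426
grip_force: 0.0
```

```bash
cat >> h.py <<'E'
def wheelbowl(im,d,c,zh=None,w0=(.58,.123)):
    P=cloud(d,c); z=P[...,2]; g=(np.hypot(P[...,0]-w0[0],P[...,1]-w0[1])<.15)&(d>0)
    if zh is None: zh=np.median(z[g&(z>.09)&(z<.125)])
    M=(g&(z>zh-.006)&(z<zh+.1)).astype(np.uint8)
    ct=max(cv2.findContours(M,cv2.RETR_EXTERNAL,cv2.CHAIN_APPROX_NONE)[0],key=cv2.contourArea)[:,0].astype(float)
    H=fit(ray(ct,c,zh),tol=.002)
    R_=fit(P[g&(z>zh+.0735)&(z<zh+.085)])
    F=P[g&(z>zh+.066)&(z<zh+.0725)]
    return zh,H,R_,F[:,2].mean() if len(F) else None
E
python3 - <<'E'
from h import *
im,d,c=grab("wrist"); o=get_obs(); print(o['tool_pos'],o['tool_rot'],o['contact_force'],o['q'])
print(wheelbowl(im,d,c)); np.savez("w1.npz",im=im,d=d,**c)
cv2.imwrite("pics/w1.png",im)
E
```

```text
[0.62201466 0.09067273 0.54960795] [-9.39317288e-01 -2.99749746e+00  5.06133753e-04] [-0.49500098  0.67215182 -0.53323234] [ 2.64666854e-02  1.62811453e-02  1.41286156e+00 -1.88272109e-04
  1.71290014e+00 -9.37006883e-01]
(np.float64(0.10763486244312573), (array([0.5793272 , 0.12469884]), np.float64(0.12395640166064405), np.int64(545), np.float64(0.00019163437450815847)), (array([0.59954547, 0.11155234]), np.float64(0.04278054898017148), np.int64(1436), np.float64(0.0009208076571351121)), np.float64(0.1772165837323622))
```

View pics/w1.png

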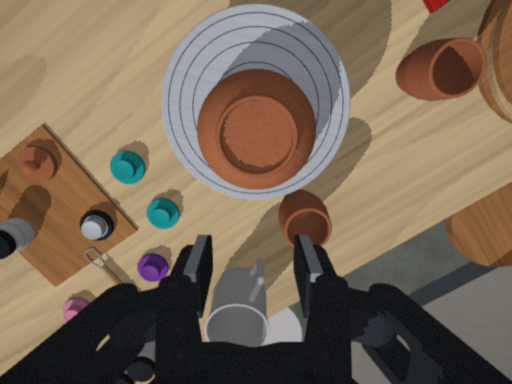

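The wrist view shows the wheel centred near (256,100) and the bowl at (257,128), standing out toward the bottom of the image. The fingers are partly open. The offset is 24.1 mm at −33°. I'll go down beside the bowl on the side where it stands out.

Request:
{"api": "arm_command", "payload": {"plan": [[[-3.4,0.37,0,0,0,-0.031],[-6.76,0.74,0,0,0,-0.031],[-6.76,0.74,3,0,0,-0.031],[-6.76,0.74,7,0,0,-0.031],[-6.76,0.74,11,0,0,-0.031],[-6.76,0.74,15,0,0,-0.031],[-6.76,0.74,18,0,0,-0.031],[-6.76,0.74,21,0,0,-0.031],[-6.76,0.74,23,0,0,-0.031],[-6.76,0.74,24.5,0,0,-0.031],[-6.76,0.74,25.4,0,0,-0.031],[-6.76,0.74,25.7,0,0,-0.031]]]}}

```text
t: 3.15
tool_pos: [0.6818, 0.0586, 0.2915]
tool_rot: [-0.892, -3.01, 0.001]
contact_force: [0.7, -1.0, 0.6]
opening: 0.0425
grip_force: 0.0
```

```bash
cat >> h.py <<'E'
from scipy.spatial.transform import Rotation as Rot
def rel(tx,ty,tz,yaw=None):
    o=get_obs(); R=Rot.from_rotvec(o['tool_rot']).as_matrix(); y0=np.arctan2(R[1,0],R[0,0])
    print("t",o['t'],"pos",o['tool_pos'].round(4),"yaw",np.degrees(y0).round(2),"F",o['contact_force'].round(2),"down",R[:,2].round(4))
    print("shift cm",((np.array([tx,ty,tz])-o['tool_pos'])@R*100).round(2), "turn z",None if yaw is None else round(-((np.radians(yaw)-y0+np.pi)%(2*np.pi)-np.pi),4))
E
python3 - <<'E'
from h import *
d=np.array([.8387,-.5446]); b=np.array([.5995,.1116]); w=np.array([.5793,.1247])
rel(*(b+.098*d),.2926,147)
p=get_obs()['tool_pos'][:2]; print("from bowl along d, lateral",(p-b)@d,(p-b)@[-d[1],d[0]])
im,dd,c=grab("wrist"); cv2.imwrite("pics/w2.png",im); np.savez("w2.npz",im=im,d=dd,**c); print(wheelbowl(im,dd,c))
E
```

```text
t 3.15 pos [0.6818 0.0586 0.2915] yaw 147.0 F [ 0.66 -0.97  0.58] down [-0.0019  0.     -1.    ]
shift cm [-0.01 -0.03 -0.11] turn z 0.0001
from bowl along d, lateral 0.09786671382442722 0.0003219550392984998
(np.float64(0.10777165827585436), (array([0.67033895, 0.06273601]), np.float64(0.12255177846549313), np.int64(1202), np.float64(0.006592381175381074)), (array([0.64742199, 0.08102288]), np.float64(0.06130411577225594), np.int64(11903), np.float64(0.0031125137093447742)), np.float64(0.17752124555197799))
```

View pics/w2.png

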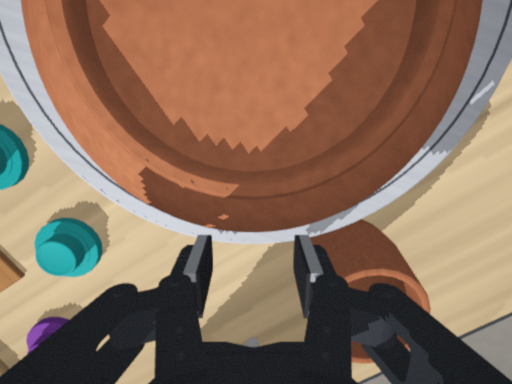

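Request:
{"api": "arm_command", "payload": {"plan": [[[0.12,0,0,0,0,0],[0.24,0,0,0,0,0],[0.36,0,0,0,0,0],[0.48,0,0,0,0,0],[0.6,0,0,0,0,0],[0.72,0,0,0,0,0],[0.84,0,0,0,0,0],[0.96,0,0,0,0,0],[1.08,0,0,0,0,0],[1.2,0,0,0,0,0],[1.32,0,0,0,0,0],[1.44,0,0,0,0,0]]]}}

```text
t: 4.2
tool_pos: [0.6701, 0.0672, 0.2928]
tool_rot: [-0.891, -3.013, 0.0]
contact_force: [-0.0, -1.0, 0.0]
opening: 0.0427
grip_force: 0.0
```

Request:
{"api": "arm_command", "payload": {"plan": [[[0.1,0,0,0,0,0],[0.2,0,0,0,0,0],[0.3,0,0,0,0,0],[0.4,0,0,0,0,0],[0.5,0,0,0,0,0],[0.6,0,0,0,0,0]]]}}

```text
t: 4.7
tool_pos: [0.6651, 0.0704, 0.2929]
tool_rot: [0.891, 3.012, -0.0]
contact_force: [1.9, -1.7, -1.2]
opening: 0.0424
grip_force: 1.2
```

```bash
cat >> h.py <<'E'
def ring(im,d,c,b0,zh=.1076):
    P=cloud(d,c); z=P[...,2]; hsv=cv2.cvtColor(im,cv2.COLOR_BGR2HSV)
    g=(np.hypot(P[...,0]-b0[0],P[...,1]-b0[1])<.06)&(d>0)&(hsv[...,1]>70)&(z>zh+.0735)&(z<zh+.085)
    q=P[g]; return fit(q,R=.04325,tol=.005)
E
python3 - <<'E'
from h import *
z=np.load("w2.npz"); print("before",ring(z['im'],z['d'],z,(.5995,.1116)))
im,d,c=grab("wrist"); r=ring(im,d,c,(.595,.1135)); print("now",r)
w=np.array([.5793,.1247]); e=r[0]-w; dd=np.array([.8387,-.5446]); print(e@dd,e@[-dd[1],dd[0]])
p=get_obs(); print((p['tool_pos'][:2]-r[0])@dd,p['contact_force'])
E
```

```text
before (array([0.59891685, 0.11215842]), np.float64(0.04171479486939323), np.int64(15570), np.float64(0.0009234924142816142))
now (array([0.59511281, 0.11559149]), np.float64(0.0418736736175673), np.int64(17705), np.float64(0.0009120311781706476))
0.018222700525108507 0.0009723457339019451
0.08315429584477 [ 2.37583275 -1.32786345  0.05292831]
```

Request:
{"api": "arm_command", "payload": {"plan": [[[0.12,0,0,0,0,0],[0.24,0,0,0,0,0],[0.36,0,0,0,0,0],[0.48,0,0,0,0,0],[0.6,0,0,0,0,0],[0.72,0,0,0,0,0],[0.84,0,0,0,0,0],[0.96,0,0,0,0,0],[1.08,0,0,0,0,0],[1.2,0,0,0,0,0],[1.32,0,0,0,0,0],[1.44,0,0,0,0,0]]]}}

```text
t: 5.75
tool_pos: [0.653, 0.0783, 0.2929]
tool_rot: [0.89, 3.013, 0.0]
contact_force: [2.0, -1.3, -0.3]
opening: 0.0426
grip_force: 1.3
```

```bash
python3 - <<'E'
from h import *
im,d,c=grab("wrist"); r=ring(im,d,c,(.583,.121)); print("now",r)
w=np.array([.5793,.1247]); e=r[0]-w; dd=np.array([.8387,-.5446]); print(e@dd,e@[-dd[1],dd[0]])
p=get_obs(); q=p['tool_pos'][:2]-r[0]; print(q@dd,q@[-dd[1],dd[0]],p['contact_force'])
E
```

```text
now (array([0.58322054, 0.12398738]), np.float64(0.041873979990017775), np.int64(17692), np.float64(0.0009098326873744915))
0.00367624826348506 0.0015374511070867507
0.0831776304689254 -0.0002937992133379494 [ 2.62869703 -0.81540565 -0.88575004]
```

Working well. I'll push about 10 mm more so the bowl overshoots by about 6 mm, then back off.

Request:
{"api": "arm_command", "payload": {"plan": [[[0.12,0,0,0,0,0],[0.24,0,0,0,0,0],[0.36,0,0,0,0,0],[0.48,0,0,0,0,0],[0.6,0,0,0,0,0],[0.72,0,0,0,0,0],[0.84,0,0,0,0,0],[0.94,0,0,0,0,0],[0.98,0,0,0,0,0],[0.98,0,0,0,0,0],[0.5,0,0,0,0,0],[-1,0,0,0,0,0]]]}}

```text
t: 6.8
tool_pos: [0.6606, 0.0738, 0.2924]
tool_rot: [-0.888, -3.011, -0.001]
contact_force: [0.6, -0.9, 0.6]
opening: 0.0426
grip_force: 0.0
```

Request:
{"api": "arm_command", "payload": {"plan": [[[-0.5,0,-1,0,0,0],[-0.5,0,-5,0,0,0],[-0.5,0,-9,0,0,0],[0,0,-13,0,0,0],[0,0,-17,0,0,0],[0,0,-21,0,0,0],[0,0,-25.7,0,0,0],[0,0,-25.7,0,0,0],[0,0,-25.7,0,0,0]]]}}

```text
t: 7.55
tool_pos: [0.6609, 0.0729, 0.5566]
tool_rot: [0.888, 3.004, 0.005]
contact_force: [-0.0, -0.5, -0.5]
opening: 0.0425
grip_force: 0.0
```

```bash
python3 - <<'E'
from h import *
im,d,c=grab("wrist"); r=wheelbowl(im,d,c); print(r)
w=r[1][0]; b=r[2][0]; e=b-w; print(e*1000, np.degrees(np.arctan2(*e[::-1])))
print(ring(im,d,c,b)[0])
rel(*w,.5,147)
E
```

```text
(np.float64(0.10763623583153309), (array([0.57951866, 0.12462395]), np.float64(0.12398593500187292), np.int64(413), np.float64(0.000209016404518419)), (array([0.57617847, 0.1284399 ]), np.float64(0.042764287457627406), np.int64(1715), np.float64(0.0009399987525552377)), np.float64(0.1771753596244361))
[-3.3401813  3.8159536] 131.1963144618954
[0.5762773  0.12837975]
t 7.6 pos [0.6611 0.0729 0.5526] yaw 147.07 F [ 0.25 -0.26 -0.65] down [ 3.8e-03  4.0e-04 -1.0e+00]
shift cm [ 9.68 -0.11  5.23] turn z 0.0012
```

Request:
{"api": "arm_command", "payload": {"plan": [[[4,0.5,0,0,0,0.1],[8,1.1,0,0,0,0.2],[12,1.7,0,0,0,0.28],[16,2.3,0,0,0,0.28],[19.56,2.76,1,0,0,0.28],[19.56,2.76,5,0,0,0.28],[19.56,2.76,9,0,0,0.28],[19.56,2.76,13,0,0,0.28],[19.56,2.76,16,0,0,0.28],[19.56,2.76,18,0,0,0.28],[19.56,2.76,19,0,0,0.28],[19.56,2.76,19,0,0,0.28]]]}}

```text
t: 8.6
tool_pos: [0.5108, 0.202, 0.3545]
tool_rot: [-1.299, -2.852, 0.009]
contact_force: [-0.6, 0.0, 0.1]
opening: 0.0427
grip_force: 0.0
```

```bash
python3 - <<'E'
from h import *
rel(.5119,.2024,.2926,131.2)
E
```

```text
t 8.6 pos [0.5108 0.202  0.3545] yaw 131.02 F [-0.63  0.01  0.07] down [-0.0093 -0.0021 -1.    ]
shift cm [-0.07  0.16  6.19] turn z -0.0032
```

Request:
{"api": "arm_command", "payload": {"plan": [[[0,0,3,0,0,0],[0,0,5,0,0,0],[0,0,5.8,0,0,0],[0,0,6.2,0,0,0],[0,0,6.2,0,0,0],[0,0,6.2,0,0,0]]]}}

```text
t: 9.1
tool_pos: [0.5129, 0.2025, 0.2995]
tool_rot: [1.302, 2.857, 0.002]
contact_force: [-0.9, 0.5, 0.2]
opening: 0.0427
grip_force: 0.0
```

```bash
python3 - <<'E'
from h import *
u=np.array([np.cos(np.radians(131.2)),np.sin(np.radians(131.2))]); w=np.array([.5795,.1246]); b=np.array([.5762,.1284])
rel(*(w+.0832*u),.2926,131.2)
q=get_obs()['tool_pos'][:2]-b; print(q@u,q@[-u[1],u[0]])
im,d,c=grab("wrist"); cv2.imwrite("pics/w3.png",im)
E
```

```text
t 9.1 pos [0.5129 0.2025 0.2995] yaw 131.02 F [-0.87  0.51  0.2 ] down [ 2.4e-03  6.0e-04 -1.0e+00]
shift cm [-1.92 -0.11  0.7 ] turn z -0.0032
0.09742007508817105 -0.0011699556865032272
```

View pics/w3.png

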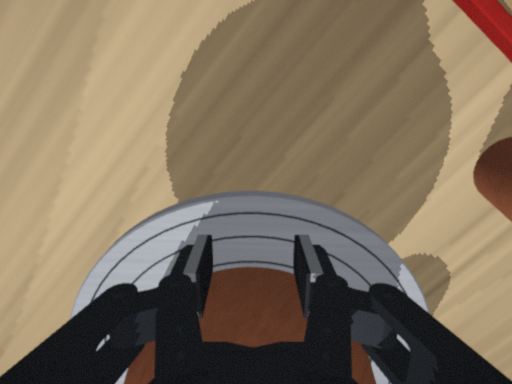

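The wrist view shows the fingers at (200,270) and (310,270), straddling the bowl's near edge symmetrically, with nothing touching. I'll lower 6 mm and approach.

Request:
{"api": "arm_command", "payload": {"plan": [[[0,-0.05,0.4,0,0,0],[0,-0.11,0.65,0,0,0],[-0.12,-0.11,0.65,0,0,0],[-0.24,-0.11,0.65,0,0,0],[-0.36,-0.11,0.65,0,0,0],[-0.48,-0.11,0.65,0,0,0],[-0.6,-0.11,0.65,0,0,0],[-0.7,-0.11,0.65,0,0,0],[-0.8,-0.11,0.65,0,0,0],[-0.9,-0.11,0.65,0,0,0],[-1.0,-0.11,0.65,0,0,0],[-1.1,-0.11,0.65,0,0,0]]]}}

```text
t: 10.15
tool_pos: [0.5187, 0.1932, 0.2913]
tool_rot: [-1.302, -2.859, 0.0]
contact_force: [0.6, -0.6, -0.4]
opening: 0.0424
grip_force: 0.0
```

```bash
cat > g.py <<'E'
from h import *
u=np.array([np.cos(np.radians(131.2)),np.sin(np.radians(131.2))]); w=np.array([.5795,.1246]); b=np.array([.5762,.1284])
rel(*(w+.0832*u),.2926,131.2)
q=get_obs()['tool_pos'][:2]-b; print(q@u,q@[-u[1],u[0]])
E
python3 g.py
```

```text
t 10.15 pos [0.5187 0.1932 0.2913] yaw 131.02 F [ 0.57 -0.64 -0.43] down [-0. -0. -1.]
shift cm [-0.85  0.05 -0.13] turn z -0.0031
0.08663685247327854 0.0005380380101418876
```

Request:
{"api": "arm_command", "payload": {"plan": [[[-0.1,0.02,0,0,0,0],[-0.2,0.05,0,0,0,0],[-0.3,0.05,0,0,0,0],[-0.4,0.05,0,0,0,0],[-0.5,0.05,0,0,0,0],[-0.58,0.05,0,0,0,0],[-0.66,0.05,0,0,0,0],[-0.74,0.05,0,0,0,0],[-0.78,0.05,0,0,0,0]]]}}

```text
t: 10.9
tool_pos: [0.5242, 0.1878, 0.2913]
tool_rot: [-1.302, -2.859, -0.0]
contact_force: [-2.1, 2.6, 0.7]
opening: 0.0426
grip_force: 1.5
```

```bash
python3 g.py
```

```text
t 10.9 pos [0.5242 0.1878 0.2913] yaw 131.03 F [-2.11  2.59  0.72] down [-2.e-04  1.e-04 -1.e+00]
shift cm [-0.08  0.   -0.13] turn z -0.003
0.07895661777689424 5.081810078383146e-05
```

Request:
{"api": "arm_command", "payload": {"plan": [[[-0.04,0,0,0,0,0],[-0.07,0,0,0,0,0],[-0.07,0,0,0,0,0],[0.1,0,0,0,0,0],[0.5,0,0,0,0,0],[1.4,0,0,0,0,0],[1.4,0,-3,0,0,0],[1.4,0,-7,0,0,0],[1.4,0,-11,0,0,0],[1.4,0,-15,0,0,0],[-2,0,-19,0,0,0],[-5,0,-22,0,0,0]]]}}

```text
t: 11.9
tool_pos: [0.5509, 0.157, 0.5064]
tool_rot: [1.296, 2.858, 0.003]
contact_force: [-0.1, -1.1, 0.8]
opening: 0.0428
grip_force: 0.0
```

Request:
{"api": "arm_command", "payload": {"plan": [[[-3,0,-2,0,0,0],[-6,0,-4,0,0,0],[-8.3,0,-4,0,0,0],[-8.3,0,-4,0,0,0],[-8.3,0,-4,0,0,0]]]}}

```text
t: 12.32
tool_pos: [0.6064, 0.093, 0.5426]
tool_rot: [-1.304, -2.857, 0.001]
contact_force: [-0.1, -0.4, -1.2]
opening: 0.0427
grip_force: 0.0
```

```bash
cat > k.py <<'E'
from h import *
import sys
im,d,c=grab("wrist"); r=wheelbowl(im,d,c); np.savez("w4.npz",im=im,d=d,**c)
w=r[1][0]; b=r[2][0]; print("head",r[1],"\nring",r[2]); print("wrist off mm",(b-w)*1000, "R-ring",(ring(im,d,c,b)[0]-w)*1000, "floor z",r[3])
rel(*w,.5,131)
# image-only estimate: outer rim of foot ring and head grooves by ray casting of red contour
E
python3 k.py
```

```text
head (array([0.57942707, 0.12487292]), np.float64(0.12394654816633997), np.int64(545), np.float64(0.00018935680828834295)) 
ring (array([0.57937326, 0.1250286 ]), np.float64(0.042795826419200336), np.int64(1540), np.float64(0.0009254125535642551))
wrist off mm [-0.05381908  0.15567789] R-ring [-0.04398661  0.14354712] floor z 0.17720358283242463
t 12.3667 pos [0.606  0.0938 0.5422] yaw 131.01 F [1.28 1.17 0.38] down [-1.4e-03  1.0e-04 -1.0e+00]
shift cm [4.09 0.04 4.22] turn z 0.0001
```

The bowl is centred to within 0.2 mm. Next I'll look at the spinner.

Request:
{"api": "arm_command", "payload": {"plan": [[[-27.4,-26.2,18.2,0,0,0.716],[-27.4,-26.2,18.2,0,0,0.716],[-27.4,-26.2,18.2,0,0,0.716],[-27.4,-26.2,18.2,0,0,0.716],[-27.4,-26.2,18.2,0,0,0.716],[-27.4,-26.2,18.2,0,0,0.716],[-27.4,-26.2,18.2,0,0,0.716],[-27.4,-26.2,18.2,0,0,0.716],[-27.4,-26.2,18.2,0,0,0.716],[-27.4,-26.2,18.2,0,0,0.716],[-27.4,-26.2,18.2,0,0,0.716],[-27.4,-26.2,18.2,0,0,0.716]]], "gripper": -0.5}}

```text
t: 13.37
tool_pos: [0.5875, -0.2854, 0.3581]
tool_rot: [-2.22, -2.216, 0.001]
contact_force: [-0.3, -0.6, 0.2]
opening: 0.0643
grip_force: 0.0
```

```bash
cat >> h.py <<'E'
def spin(d,c,s0,zb=None):
    P=cloud(d,c); z=P[...,2]; g=(np.hypot(P[...,0]-s0[0],P[...,1]-s0[1])<.06)&(d>0)
    zb=np.percentile(z[g],20) if zb is None else zb
    top=P[g&(z>zb+.0215)&(z<zb+.033)]; n=top[:,:2].mean(0)
    zt=np.median(top[:,2])
    M=(g&(z>zb+.021)&(z<zb+.033)).astype(np.uint8)
    ct=max(cv2.findContours(M,cv2.RETR_EXTERNAL,cv2.CHAIN_APPROX_NONE)[0],key=cv2.contourArea)[:,0]
    return zb,zt,n,fit(ray(ct,c,zt),tol=.0015)
E
python3 - <<'E'
from h import *
im,d,c=grab("wrist"); np.savez("w5.npz",im=im,d=d,**c); cv2.imwrite("pics/w5.png",im)
r=spin(d,c,(.588,-.234)); print(r); rel(*r[3][0],.36,90)
# independent check of bowl with the fixed cameras
for n in("top","scene"):
    i2,d2,c2=grab(n); q=wheelbowl(i2,d2,c2); print(n,(q[2][0]-q[1][0])*1000,q[1][1:3],q[2][1:3])
    cv2.imwrite(f"pics/{n}2.png",i2)
E
```

```text
(np.float64(0.0055339761741986515), np.float64(0.03052913902066301), array([ 0.58670896, -0.23483576]), (array([ 0.58670451, -0.23508234]), np.float64(0.017526123906696188), np.int64(104), np.float64(0.00014061756688298427)))
t 13.4167 pos [ 0.5881 -0.2843  0.3598] yaw 89.99 F [0.5  0.27 0.07] down [-0.0019  0.002  -1.    ]
shift cm [ 4.92 -0.14 -0.01] turn z -0.0002
top [-0.24541488 -0.30580394] (np.float64(0.12339847440822173), np.int64(212)) (np.float64(0.042974719358805744), np.int64(162))
scene [-1.95060584  1.57690549] (np.float64(0.12474910669424985), np.int64(118)) (np.float64(0.043242696189049114), np.int64(129))
```

View pics/w5.png

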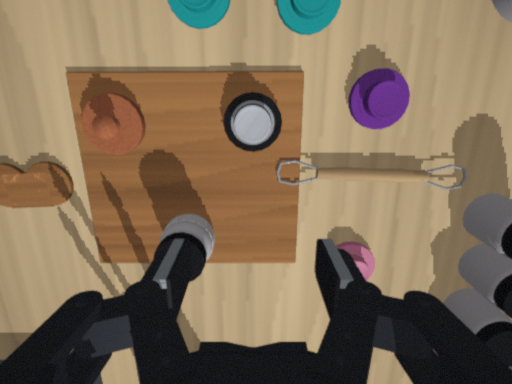

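The wrist view shows the spinner's cap at (252,121), clear of the loop tool at (280,172), the lid at (113,123) and the jar at (190,235). I'll move over it and descend.

Request:
{"api": "arm_command", "payload": {"plan": [[[3,-0.14,0,0,0,0],[4.92,-0.14,0,0,0,0],[4.92,-0.14,3,0,0,0],[4.92,-0.14,6,0,0,0],[4.92,-0.14,9,0,0,0],[4.92,-0.14,11,0,0,0],[4.92,-0.14,13,0,0,0],[4.92,-0.14,13,0,0,0],[4.92,-0.14,13,0,0,0]]]}}

```text
t: 14.27
tool_pos: [0.5871, -0.2343, 0.2311]
tool_rot: [-2.218, -2.223, 0.0]
contact_force: [-0.1, 0.5, 0.7]
opening: 0.0644
grip_force: 0.0
```

```bash
python3 - <<'E'
from h import *
rel(.5867,-.2351,.191,90)
E
```

```text
t 14.2667 pos [ 0.5871 -0.2343  0.2311] yaw 90.12 F [-0.07  0.46  0.69] down [-9.e-04  7.e-04 -1.e+00]
shift cm [-0.09 -0.04  4.01] turn z 0.0021
```

Request:
{"api": "arm_command", "payload": {"plan": [[[-0.05,0,1.5,0,0,0],[-0.05,0,2.6,0,0,0],[-0.05,0,3.4,0,0,0],[-0.05,0,3.9,0,0,0],[-0.05,0,4.0,0,0,0],[-0.05,0,4.0,0,0,0],[-0.05,0,4.0,0,0,0]]]}}

```text
t: 14.85
tool_pos: [0.5871, -0.2367, 0.1913]
tool_rot: [2.221, 2.221, 0.0]
contact_force: [-0.7, -0.1, 0.3]
opening: 0.0641
grip_force: 0.0
```

Request:
{"api": "arm_command", "payload": {"plan": [[[0,0,0,0,0,0],[0,0,0,0,0,0],[0,0,0,0,0,0],[0,0,0,0,0,0],[0,0,0,0,0,0],[0,0,0,0,0,0],[0,0,0,0,0,0],[0,0,0,0,0,0]]], "gripper": 1, "force": 50}}

```text
t: 15.52
tool_pos: [0.5874, -0.2368, 0.192]
tool_rot: [2.22, 2.22, 0.001]
contact_force: [-0.0, 1.2, 6.8]
opening: 0.0339
grip_force: 50.3
```

```bash
python3 - <<'E'
from h import *
rel(.5867,-.2351,.191,90)
im,d,c=grab("wrist"); cv2.imwrite("pics/w6.png",im)
E
```

```text
t 15.5167 pos [ 0.5874 -0.2368  0.192 ] yaw 90.0 F [-0.01  1.24  6.83] down [ 1.5e-03 -9.0e-04 -1.0e+00]
shift cm [ 0.17 -0.07  0.1 ] turn z 0.0
```

View pics/w6.png

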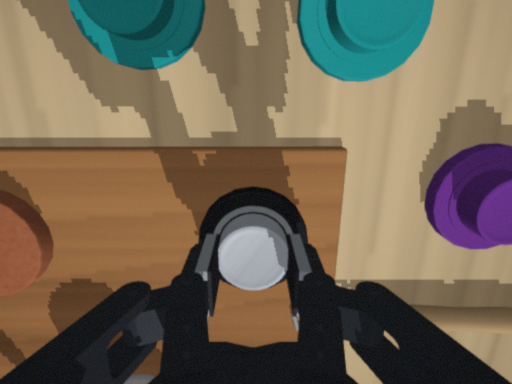

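Both pads hold the cap, seen at (253,255). I'll lift it and carry it over the bowl.

Request:
{"api": "arm_command", "payload": {"plan": [[[0,0,-1,0,0,0],[0,0,-3,0,0,0],[0,0,-6,0,0,0],[0,0,-9.5,0,0,0],[0,0,-13,0,0,0],[0,0,-16.5,0,0,0],[0,0,-20,0,0,0],[0,0,-22.3,0,0,0],[1,0,-23,0,0,0],[3.5,0,-23,0,0,0],[6.5,0,-23,0,0,0],[9,0,-23,0,0,0]]]}}

```text
t: 16.57
tool_pos: [0.5863, -0.1446, 0.4188]
tool_rot: [-2.219, -2.218, 0.001]
contact_force: [0.7, 0.0, -0.7]
opening: 0.034
grip_force: 49.9
```

Request:
{"api": "arm_command", "payload": {"plan": [[[3,0,0,0,0,0],[6.5,0,0,0,0,0],[10,-0.2,0,0,0,0],[13.5,-0.4,0,0,0,0],[17,-0.6,0,0,0,0],[20.5,-0.7,0,0,0,0],[23.5,-0.8,0,0,0,0],[25.5,-0.8,0,0,0,0],[26.7,-0.8,0,0,0,0],[27,-0.8,0,0,0,0],[27,-0.8,0,0,0,0],[27,-0.8,0,0,0,0]]]}}

```text
t: 17.57
tool_pos: [0.5789, 0.1228, 0.4202]
tool_rot: [-2.222, -2.22, 0.002]
contact_force: [1.1, 0.5, -1.3]
opening: 0.0336
grip_force: 49.9
```

```bash
python3 - <<'E'
from h import *
rel(.5794,.1232,.27,90); print(get_obs()['opening'],get_obs()['grip_force'])
im,d,c=grab("wrist"); cv2.imwrite("pics/w7.png",im); np.savez("w7.npz",im=im,d=d,**c)
p=get_obs()['tool_pos']; print(spin(d,c,p[:2],zb=p[2]-.187))
E
```

```text
t 17.5667 pos [0.5789 0.1228 0.4202] yaw 89.97 F [ 1.06  0.52 -1.32] down [-1.3e-03 -7.0e-04 -1.0e+00]
shift cm [ 0.05  0.07 15.02] turn z -0.0006
0.033554638937771296 49.90874111652374
(np.float64(0.23349628117175208), np.float64(0.25885809860963854), array([0.57978354, 0.126171  ]), (array([0.57971993, 0.12503224]), np.float64(0.018555920687214796), np.int64(222), np.float64(0.0003105566397860547)))
```

View pics/w7.png

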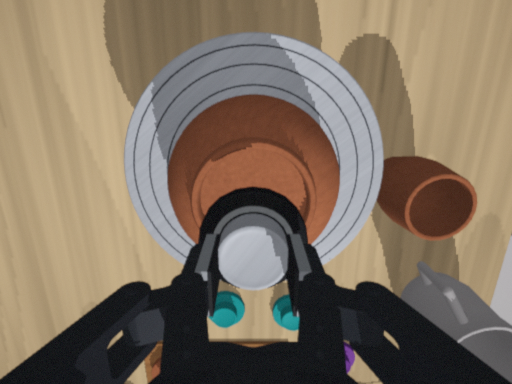

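The wrist view shows the spinner held level at (253,255). By depth it sits within 0.5 mm of the wheel's axis. I'll descend.

Request:
{"api": "arm_command", "payload": {"plan": [[[0,0,1,0,0,0],[0,0,2.2,0,0,0],[0,0,3.3,0,0,0],[0,0,4.1,0,0,0],[0,0,4.6,0,0,0],[0,0,4.85,0,0,0],[0,0,5.0,0,0,0],[0,0,5.05,0,0,0],[0,0,5.1,0,0,0],[0,0,5.12,0,0,0],[0,0,5.14,0,0,0],[0,0,5.16,0,0,0]]]}}

```text
t: 18.62
tool_pos: [0.5791, 0.1235, 0.3699]
tool_rot: [2.221, 2.221, 0.001]
contact_force: [1.1, 1.6, -1.1]
opening: 0.034
grip_force: 49.9
```

```bash
python3 - <<'E'
from h import *
rel(.5794,.1232,.3645,90)
im,d,c=grab("wrist"); p=get_obs()['tool_pos']; print(spin(d,c,p[:2],zb=p[2]-.187)); print(p,get_obs()['contact_force'])
E
```

```text
t 18.6167 pos [0.5791 0.1235 0.3699] yaw 90.0 F [ 1.06  1.6  -1.14] down [ 8.e-04  1.e-04 -1.e+00]
shift cm [-0.03  0.03  0.54] turn z 0.0001
(np.float64(0.18269734607859434), np.float64(0.20848364645198322), array([0.58021197, 0.12706854]), (array([0.58022101, 0.12593644]), np.float64(0.018599765089328625), np.int64(222), np.float64(0.00034574226822501193)))
[0.57900392 0.12353564 0.36969735] [ 0.79862539 -0.06563487 -1.02270342]
```

Request:
{"api": "arm_command", "payload": {"plan": [[[-0.03,-0.03,0.03,0,0,0],[-0.06,-0.05,0.06,0,0,0],[-0.06,-0.05,0.09,0,0,0],[-0.06,-0.05,0.12,0,0,0],[-0.06,-0.05,0.15,0,0,0],[-0.06,-0.05,0.18,0,0,0],[-0.06,-0.05,0.21,0,0,0],[-0.06,-0.05,0.24,0,0,0],[-0.06,-0.05,0.27,0,0,0],[-0.06,-0.05,0.3,0,0,0]]]}}

```text
t: 19.5
tool_pos: [0.5785, 0.1229, 0.3664]
tool_rot: [2.221, 2.221, 0.0]
contact_force: [-0.1, 0.2, -0.3]
opening: 0.0337
grip_force: 49.9
```

Request:
{"api": "arm_command", "payload": {"plan": [[[0,0,0.02,0,0,0],[0,0,0.04,0,0,0],[0,0,0.06,0,0,0],[0,0,0.08,0,0,0]]]}}

```text
t: 19.83
tool_pos: [0.5785, 0.1229, 0.3656]
tool_rot: [2.221, 2.221, -0.0]
contact_force: [-0.4, 0.1, -1.6]
opening: 0.034
grip_force: 49.9
```

Request:
{"api": "arm_command", "payload": {"plan": [[[0,0,0.02,0,0,0],[0,0,0.04,0,0,0],[0,0,0.06,0,0,0]]]}}

```text
t: 20.08
tool_pos: [0.5785, 0.1229, 0.365]
tool_rot: [2.221, 2.221, 0.0]
contact_force: [-0.7, 0.8, -0.7]
opening: 0.0338
grip_force: 49.9
```

Request:
{"api": "arm_command", "payload": {"plan": [[[0,0,0.02,0,0,0],[0,0,0.04,0,0,0],[0,0,0.04,0,0,0]]]}}

```text
t: 20.33
tool_pos: [0.5785, 0.1229, 0.3646]
tool_rot: [2.221, 2.221, 0.0]
contact_force: [-0.5, -0.1, -0.7]
opening: 0.0336
grip_force: 50.0
```

Request:
{"api": "arm_command", "payload": {"plan": [[[0,0,0.02,0,0,0],[0,0,0.03,0,0,0],[0,0,0.03,0,0,0]]]}}

```text
t: 20.58
tool_pos: [0.5785, 0.1229, 0.3646]
tool_rot: [2.221, 2.221, 0.0]
contact_force: [-0.3, 0.6, 0.5]
opening: 0.0334
grip_force: 50.0
```

Request:
{"api": "arm_command", "payload": {"plan": [[[0,0,0.02,0,0,0],[0,0,0.02,0,0,0]]]}}

```text
t: 20.75
tool_pos: [0.5785, 0.1229, 0.3645]
tool_rot: [2.221, 2.221, 0.0]
contact_force: [-2.1, -0.2, 1.9]
opening: 0.0337
grip_force: 50.2
```

Request:
{"api": "arm_command", "payload": {"plan": [[[0,0,0.02,0,0,0],[0,0,0.02,0,0,0]]]}}

```text
t: 20.92
tool_pos: [0.5785, 0.1229, 0.3646]
tool_rot: [2.221, 2.221, 0.001]
contact_force: [-1.9, -0.4, 4.1]
opening: 0.0338
grip_force: 50.3
```

Request:
{"api": "arm_command", "payload": {"plan": [[[0,-0.01,0.02,0,0,0],[0,-0.02,0.04,0,0,0],[0,-0.02,0.04,0,0,0]]]}}

```text
t: 21.17
tool_pos: [0.5784, 0.1229, 0.3645]
tool_rot: [2.221, 2.221, 0.001]
contact_force: [-3.2, -0.8, 4.8]
opening: 0.0339
grip_force: 50.5
```

```bash
cat > f.py <<'E'
from h import *
for k in range(3): o=get_obs(); grab("wrist"); print(o['t'],o['contact_force'].round(2),o['tool_pos'].round(4))
E
python3 f.py
```

```text
21.1667 [-3.17 -0.8   4.83] [0.5784 0.1229 0.3645]
21.2167 [-2.68 -0.19  4.56] [0.5784 0.1229 0.3645]
21.2667 [-2.55 -0.7   5.4 ] [0.5784 0.1229 0.3645]
```

Request:
{"api": "arm_command", "payload": {"plan": [[[0,-0.02,0,0,0,0],[0,-0.04,0,0,0,0],[0,-0.04,0,0,0,0]]]}}

```text
t: 21.57
tool_pos: [0.5782, 0.1229, 0.3645]
tool_rot: [2.22, 2.22, 0.003]
contact_force: [-0.8, -0.1, 5.5]
opening: 0.0338
grip_force: 50.5
```

```bash
python3 f.py
```

```text
21.5667 [-0.82 -0.08  5.46] [0.5782 0.1229 0.3645]
21.6167 [-0.99  0.03  4.95] [0.5782 0.1229 0.3645]
21.6667 [-0.28  0.42  5.87] [0.5782 0.1229 0.3645]
```

Request:
{"api": "arm_command", "payload": {"plan": [[[0,-0.01,0.02,0,0,0],[0,-0.02,0.04,0,0,0],[0,-0.03,0.06,0,0,0],[0,-0.03,0.06,0,0,0]]]}}

```text
t: 22.05
tool_pos: [0.578, 0.1229, 0.3645]
tool_rot: [2.22, 2.22, 0.003]
contact_force: [-1.6, -1.1, 7.1]
opening: 0.0339
grip_force: 50.7
```

```bash
python3 f.py
```

```text
22.05 [-1.62 -1.05  7.1 ] [0.578  0.1229 0.3645]
22.1 [-2.57 -0.38  7.54] [0.5781 0.1229 0.3645]
22.15 [-0.95 -0.17  6.03] [0.5781 0.1229 0.3645]
```

Request:
{"api": "arm_command", "payload": {"plan": [[[0,-0.01,0.02,0,0,0],[0,-0.02,0.04,0,0,0],[0,-0.03,0.06,0,0,0],[0,-0.04,0.08,0,0,0],[0,-0.05,0.1,0,0,0],[0,-0.05,0.1,0,0,0]]]}}

```text
t: 22.7
tool_pos: [0.5778, 0.1229, 0.3645]
tool_rot: [2.219, 2.219, 0.005]
contact_force: [-2.2, 0.2, 9.3]
opening: 0.0339
grip_force: 50.9
```

```bash
python3 f.py
```

```text
22.7 [-2.24  0.22  9.26] [0.5778 0.1229 0.3645]
22.75 [-1.4  -0.83  9.04] [0.5778 0.1229 0.3645]
22.8 [-0.87 -0.27  9.52] [0.5778 0.1229 0.3645]
```

Request:
{"api": "arm_command", "payload": {"plan": [[[0,-0.01,0.02,0,0,0],[0,-0.02,0.04,0,0,0],[0,-0.03,0.06,0,0,0],[0,-0.04,0.08,0,0,0],[0,-0.05,0.1,0,0,0],[0,-0.06,0.12,0,0,0],[0,-0.07,0.14,0,0,0],[0,-0.07,0.14,0,0,0]]]}}

```text
t: 23.52
tool_pos: [0.5774, 0.1229, 0.3645]
tool_rot: [2.218, 2.218, 0.007]
contact_force: [-0.5, -0.5, 13.0]
opening: 0.0338
grip_force: 51.3
```

```bash
python3 f.py
```

```text
23.5167 [-0.55 -0.48 13.05] [0.5774 0.1229 0.3645]
23.5667 [-0.77 -0.76 13.61] [0.5774 0.1229 0.3645]
23.6167 [-1.21 -1.07 13.68] [0.5774 0.1229 0.3645]
```

The spinner-on-bowl contact force is now about 14.4 N. I'll hold it for a second.

Request:
{"api": "arm_command", "payload": {"plan": [[[0,0,0,0,0,0],[0,0,0,0,0,0],[0,0,0,0,0,0],[0,0,0,0,0,0],[0,0,0,0,0,0],[0,0,0,0,0,0],[0,0,0,0,0,0],[0,0,0,0,0,0],[0,0,0,0,0,0],[0,0,0,0,0,0],[0,0,0,0,0,0],[0,0,0,0,0,0]]]}}

```text
t: 24.67
tool_pos: [0.5774, 0.1229, 0.3645]
tool_rot: [2.218, 2.218, 0.007]
contact_force: [-1.4, -1.1, 13.5]
opening: 0.0337
grip_force: 51.3
```

```bash
python3 f.py
```

```text
24.6667 [-1.44 -1.07 13.47] [0.5774 0.1229 0.3645]
24.7167 [-1.12 -0.95 13.39] [0.5774 0.1229 0.3645]
24.7667 [-1.46 -0.5  12.14] [0.5774 0.1229 0.3645]
```

Request:
{"api": "arm_command", "payload": {"plan": [[[0,0.02,-0.04,0,0,0],[0,0.04,-0.08,0,0,0],[0,0.06,-0.12,0,0,0],[0,0.08,-0.16,0,0,0],[0,0.1,-0.2,0,0,0],[0,0.12,-0.24,0,0,0],[0,0.14,-0.28,0,0,0],[0,0.16,-0.32,0,0,0],[0,0.17,-0.35,0,0,0],[0,0.18,-0.37,0,0,0],[0,0.18,-0.37,0,0,0]]]}}

```text
t: 25.73
tool_pos: [0.5783, 0.1229, 0.3645]
tool_rot: [2.221, 2.221, 0.001]
contact_force: [0.1, 0.2, 3.9]
opening: 0.0336
grip_force: 50.4
```

```bash
python3 f.py
```

```text
25.7333 [0.08 0.18 3.94] [0.5783 0.1229 0.3645]
25.7833 [ 0.31 -0.27  5.16] [0.5784 0.1229 0.3645]
25.8333 [ 0.55 -0.2   4.49] [0.5783 0.1229 0.3645]
```

Request:
{"api": "arm_command", "payload": {"plan": [[[0,0.01,-0.03,0,0,0],[0,0.01,-0.05,0,0,0],[0,0.01,-0.05,0,0,0]]]}}

```text
t: 26.13
tool_pos: [0.5784, 0.1229, 0.3646]
tool_rot: [2.221, 2.221, 0.001]
contact_force: [2.1, 0.1, 3.1]
opening: 0.0338
grip_force: 50.3
```

Request:
{"api": "arm_command", "payload": {"plan": [[[0,0,0,0,0,0],[0,0,0,0,0,0],[0,0,0,0,0,0],[0,0,0,0,0,0],[0,0,0,0,0,0],[0,0,0,0,0,0]]], "gripper": -0.3}}

```text
t: 26.63
tool_pos: [0.5782, 0.1229, 0.3644]
tool_rot: [-2.221, -2.221, 0.001]
contact_force: [-0.2, -0.4, 0.1]
opening: 0.0557
grip_force: 0.0
```

Request:
{"api": "arm_command", "payload": {"plan": [[[0,0,-0.5,0,0,0],[0,0,-1.5,0,0,0],[0,0,-3,0,0,0],[0,0,-6,0,0,0],[0,0,-9,0,0,0],[-3,0,-12,0,0,0],[-6,0,-15,0,0,0],[-8,0,-17,0,0,0],[-9,0,-17,0,0,0],[-9,0,-17,0,0,0]]]}}

```text
t: 27.47
tool_pos: [0.5781, 0.0312, 0.5377]
tool_rot: [2.222, 2.216, 0.005]
contact_force: [-0.9, 0.3, 0.1]
opening: 0.0558
grip_force: 0.0
```

```bash
python3 k.py; python3 - <<'E'
from h import *
im,d,c=grab("wrist"); cv2.imwrite("pics/w8.png",im)
r=spin(d,c,(.5794,.1249),zb=.1776); print(r)
i2,d2,c2=grab("top"); q=wheelbowl(i2,d2,c2); print("top",(q[2][0]-q[1][0])*1000)
E
```

```text
head (array([0.57993286, 0.12510852]), np.float64(0.12397588918489176), np.int64(434), np.float64(0.0002183402265732534)) 
ring (array([0.5799006 , 0.12492694]), np.float64(0.04273333869328642), np.int64(1839), np.float64(0.0009251725373769237))
wrist off mm [-0.0322653  -0.18158783] R-ring [-0.02520963 -0.27616606] floor z 0.17676499335728896
t 27.5167 pos [0.5781 0.0323 0.5354] yaw 89.91 F [-0.31  0.17 -0.39] down [ 1.1e-03  4.0e-04 -1.0e+00]
shift cm [9.28 0.16 3.54] turn z -0.7172
(0.1776, np.float64(0.20309451073628987), array([0.57939732, 0.1247462 ]), (array([0.57937417, 0.12450114]), np.float64(0.017552202617044165), np.int64(110), np.float64(0.00012509364844409532)))
top [15.20872535 30.25275139]
```

View pics/w8.png

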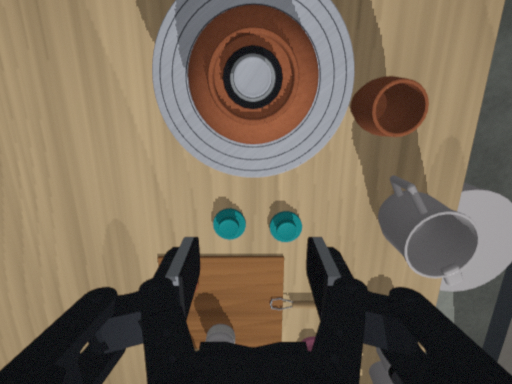

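The wrist view shows the spinner cap-up at (252,78) in the middle of the foot ring. The bowl is concentric with the wheel to within 0.3 mm, and the gripper is clear. The top camera's last offset reading was unusable because the arm blocked its view. I'm handing the job in.

```bash
python3 -c "
from station import *
print(finish_job())"
```

```text
the job is handed in; nothing more can be done
None
```

The job is handed in, with no verdict shown: the bowl is centred to about 0.3 mm by the wrist camera, and the spinner sits cap-up in the foot ring, pressed at about 14 N for over a second and released.

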